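# Open the combination lock on the indenter case and present it

### The arm

A 6-joint arm with a two-finger parallel gripper is mounted at the origin on a cart in front of the work surface, level with it; the furniture and walls round the work are solid. World frame = base frame: x ahead of the robot, y to its left, z up, the work surface at z = 0. Lengths are in m, angles in degrees, forces in N, time in s.
With the tool pointing down it reaches from about 0.4 to 0.825 m from the base axis. Payload 7 kg.
Tool frame: the origin (TCP) lies on the centre line of the jaws, within the pads' length; the fingertips stand 22 mm ahead of it and the grasp point (between the pads) lies 3 mm ahead of it; z points along the fingers, y is the line along which they close (so a half turn about z gives the same grasp; the last joint's range is limited). The gripper opens to 88 mm and grips with 3 to 60 N. Pads are 19 mm wide; open, the fingers measure 130 mm over their backs; the gripper's body (78 mm by 193 mm) begins 47 mm behind the grasp point.
Start: joints at [91.278, 20.546, 0.682, 0, -70.136, -16.507], TCP at [0.177, 0.651, 0.249] pointing down, gripper open.
Joint ranges: [-176.03, 176.03], [-82.01, 121.73], [-58.28, 71.71], [-173.87, 95.51], [-174.79, -0.11], [-173.66, 173.66]. Speed limits (degrees/s): [136.94, 136.94, 172.46, 180, 180, 180].

### API

Orientations are given as [roll, pitch, yaw] about the fixed x, y, z axes, in that order (R = Rz(yaw) Ry(pitch) Rx(roll)).
In Python, from plant import get_state, cams, r gives the robot as it stands.
- The arm moves only by the tool apply_moves, never from a script. Its argument "targets" is a list of rows, each an object with "dp": the shift along the world's x, y, z in m, a list of three; "yaw": the turn about the world's z in degrees. In form: [{"dp": [x, y, z], "yaw": yaw}, ...]. A call has 1 to 20 rows; each row is the pose to reach, as a shift and turn from the pose commanded when the call began; what a row does not reach only later rows make up. A row lasts 1/12 s, in which the tool goes at most 41.7 mm and 7.16 degrees, less where a joint would pass 70% of its speed; a pose out of reach is approached as far as the arm can. A call with a gripper value outside its range is refused whole. "grip" is the gripper command: -1 is fully open, 1 is shut, values between are in proportion, set as the call begins (left out, the last holds). The fingers move at their own pace and stop on an object; "squeeze" is the grip in N (left out, the last holds). Time passes only in rows, so rows that repeat a pose let the fingers close. It gives the time, the measured TCP pose, the force, the opening and the grip force at its end, in the units of the state.
- get_state(): the state, without advancing time (a new reading comes with each control period).
- cams.capture(name): name is "side" or "top" or "wrist"; returns a dict with "image" (400x640x3 uint8, red, green, blue), "range_z" (400x640 float32, m along the optical axis (not along the pixel's ray), 0 where there is no reading), "fx", "fy", "cx", "cy" (pixels), "R" (3x3) and "t" (3): a world point X has camera coordinates R X + t; the wrist camera has in their place "T_tool_cam" (4x4, takes a point from camera to tool coordinates, whose origin is the TCP and whose axes are the flange's). Camera axes: x right, y down, z forward; pixel columns grow to the right and rows downward; lengths in m; the calibration is good to about 2 mm. A picture is of the moment at which its call begins: read the wrist's pose just before it.
- r.close_job(): hands the job in; it is judged then, once.
The state is a dict: "time_s": time; "joints": joint angles; "qd": joint speeds; "joint_torque": joint torques, N m; "tcp_pos": TCP position; "eef_rot": TCP orientation; "contact_force": force on the tool from outside, world axes, zero at the start; "moment": the same for the moment, N m; "gripper_width": finger opening in m; "gripper_force": force on a finger pad.
Only numpy, scipy, OpenCV 4.12 (cv2) and the standard library are available. Lean on these libraries where they do the work, as an engineer would, in place of code of your own. Each camera call takes 0.05 s, during which the arm holds its last target. There are 200 camera calls.

### The job

The wooden indenter case is locked: turn the dial of its combination lock clockwise, click by click, until the white line on the dial's grip points at the red mark on the lock, then pull the steel shackle fully out of the hasp staple. Lift the lock off the staple and finish while still holding it in the gripper, still and level with its dial upward, at least 10 cm clear above the case lid. Leave the tin, the green specimen and the steel test block beside the case where they are.

Things in the scene. Friction and masses are not known exactly. Their poses are not given: they have to be found in the camera images.
- case: closed wooden indenter case, fixed to the bench, 110 x 170 x 54 mm, origin at the centre of its underside; x from its front (side with the hasp strap) to its back, y along its long side, to the left seen from the front, z up. A steel hasp plate on its lid has its top 56.5 mm above the bench.
- lock: combination lock, 0.28 to 0.46 kg: red body with steel top, 70 (x) x 56 (y) x 38 mm high, origin at the centre of its underside, z up, axes as the case's at the start. A slot in its underside, 52 x 13 mm, 25 mm deep, takes the staple with 2 to 3.5 mm play. The shackle's legs hold it on the staple; with them out it lifts straight up. Red mark on its top at the -x edge.
- lock_center (a point): centre of the lock's body, half-way up (19 mm above its underside); axes as the lock's
- dial_grip (a point): centre of the dial's black grip bar, 40 mm long (its x axis), 12 mm thick, 24 mm high; the end at -x carries the white line. The bar stands on a black disc of 44 mm diameter, 6 mm thick, on the lock's top; its foot is 12 mm below this point and 44 mm above the lock's underside. It is strong enough to lift the lock by.
- shackle_bow (a point): middle of the bow of the steel shackle, 8 mm round bar: this straight part runs along the lock's x, 16 mm long, 50 mm above the lock's underside, 65.5 mm from the lock's middle on its +y side, 37 mm from its side face. Pull it along the lock's +y. Axes as the lock's.
- lock_dial (a joint): turn of the dial, rad, growing clockwise seen from above; range -1.7 to 0.5. 0: white line at the red mark, shackle free (within about 0.15 either way). A sprung pawl clicks into a notch every 0.349 rad (20 degrees), one of them at 0; about 0.1 N m turns it from notch to notch, and let go it stays in its notch (within 0.05). It starts two to four notches before 0.
- lock_shackle (a joint): how far the shackle is pulled out, m: 0 closed, 0.026 fully out, where it stops and stays (about 1.5 N of friction). With the dial off its mark it moves only about 3 mm.
- tin_center (a point): centre of a round tin, 64 mm diameter, 22 mm high, 8 mm above the bench; to be left alone
- green_specimen_center (a point): centre of a green mounted specimen, 30 mm diameter, 21 mm high; to be left alone
- block_center (a point): centre of a round steel test block, 50 mm diameter, 12 mm high; to be left alone
- staple (a point): middle of the top bar of the steel staple, an arch of 6 mm bar on the hasp plate, 48 mm wide along the case's x and 23 mm high, this point 20 mm above the plate; the lock straddles it

How it is judged (in metres and radians):
On the way, in this order (a step that is already met when the one before it is completed fails the run):
1. the dial stands at the red mark with the shackle still closed (value of joint lock_dial between -0.16 and 0.16 rad and value of joint lock_shackle below 0.006 m), for 0.2 s.
2. the shackle is pulled fully out while the lock still sits on the staple (value of joint lock_shackle above 0.021 m and height (world z) of lock_center below 0.085 m), for 0.2 s.
At the end, for the whole second after the job is handed in: The fingers hold the lock (over 1 N), shackle out over 19 mm, its underside over 148 mm above the bench (about 92 mm above the lid), level within 0.3 rad, slower than 30 mm/s, not touching the case; the tin, the specimen and the test block are within 20 mm of where they stood (value of joint lock_shackle above 0.019 m and height (world z) of lock above 0.148 m and angle between lock's own z axis and vertical below 0.3 rad and contact force between the fingers and lock above 1 N and contact force between case and lock below 0.1 N and linear speed of lock below 0.03 m/s and distance of each of tin_center, green_specimen_center, block_center from where it was at the start of the episode below 0.02 m); the arm keeps its last pose, push and grip.
It fails at once if a bystander was pushed away by more than 3 cm (distance of any of tin_center, green_specimen_center, block_center from where it was at the start of the episode above 0.03 m).
It also fails if it takes over 58 s, if anything falls off the work surface, if the arm or the gripper's body presses on something with over 40 N, if the wrist force passes 120 N, or if a joint passes its speed limit or range.

## Working session

There is one attempt and no reset: what is moved stays moved. The work goes in short steps, Python scripts to look and compute and a tool call to move; the robot and the scene stay as the last step left them, time stands still between calls to the robot, and variables do not carry over. Pictures are saved under pics/ and viewed, at most 10 in all, crops included, and the job is handed in when it is done.

Besides the shell and the picture viewer there is one more tool, called after "Emit:" as a command line: name --argument value ..., lists and objects as JSON in quotes. apply_moves: Moves the arm, as the interface text tells. Its arguments: {"type":"object","properties":{"targets":{"type":"array","items":{"type":"object","properties":{"dp":{"type":"array","items":{"type":"number"}},"yaw":{"type":"number"}}}},"grip":{"type":"number"},"squeeze":{"type":"number"}},"required":["targets"]}

```bash
mkdir -p pics
python3 - <<'E'
from plant import get_state,cams
import cv2,numpy as np
s=get_state();print(s)
for n in ["top","side","wrist"]:
    c=cams.capture(n);np.save(f"pics/{n}0.npy",c,allow_pickle=True)
    cv2.imwrite(f"pics/{n}0.png",c["image"][:,:,::-1])
    print(n,{k:c[k] for k in c if k not in("image","range_z")})
E
```

```text
{'time_s': 0.0, 'joints': array([ 9.12793823e+01,  2.05930131e+01,  6.32918401e-01, -1.95008171e-02,
       -7.01365359e+01, -1.65075731e+01]), 'qd': array([-0.0181644 ,  0.10230155, -0.03328777, -0.03339287, -0.04197729,
       -0.03927114]), 'joint_torque': array([-2.20297239e-03, -5.82724464e+01,  2.93053633e+01,  6.99750736e+00,
        6.80579193e-03, -1.65612096e-04]), 'tcp_pos': array([0.17719836, 0.650847  , 0.24760031]), 'eef_rot': array([ 1.79902143e+02, -9.88320340e-03, -1.52348239e+01]), 'contact_force': array([ 0.7630304 ,  0.19698863, -0.23418092]), 'moment': array([ 0.0291688 , -0.01120503,  0.04400599]), 'gripper_force': 0.0, 'gripper_width': 0.08761416882059417}
top {'fx': 509.91164225275645, 'fy': 509.91164225275645, 'cx': 314.6106751768932, 'cy': 201.07658006361567, 'R': array([[ 0.00785528, -0.99987582, -0.01366195],
       [-0.98292279, -0.00520873, -0.18394471],
       [ 0.1838507 ,  0.01487358, -0.98284164]]), 't': array([-0.11384872,  0.44738585,  1.2447656 ])}
side {'fx': 361.6826912621223, 'fy': 361.6826912621223, 'cx': 319.4996453875444, 'cy': 197.63597664637234, 'R': array([[ 0.87974708, -0.47518872,  0.0155165 ],
       [-0.24586965, -0.48264245, -0.84059763],
       [ 0.40693143,  0.73569827, -0.54143777]]), 't': array([-0.43181592,  0.11387404,  0.80402689])}
wrist {'fx': 314.28989892489176, 'fy': 314.28989892489176, 'cx': 315.0528990888175, 'cy': 198.44549276999297, 'T_tool_cam': array([[-1.22358571e-03, -9.65000702e-01, -2.62244443e-01,
         7.09854667e-02],
       [ 9.99999249e-01, -1.19821276e-03, -2.56663728e-04,
         9.27890468e-04],
       [-6.65439611e-05, -2.62244560e-01,  9.65001444e-01,
        -1.35993820e-01],
       [ 0.00000000e+00,  0.00000000e+00,  0.00000000e+00,
         1.00000000e+00]])}
```

View pics/top0.png

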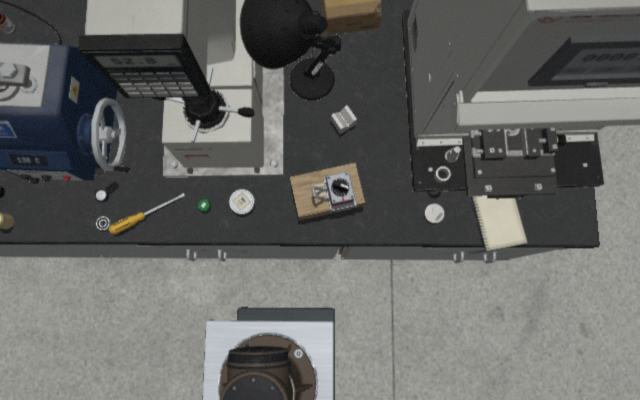

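View pics/wrist0.png

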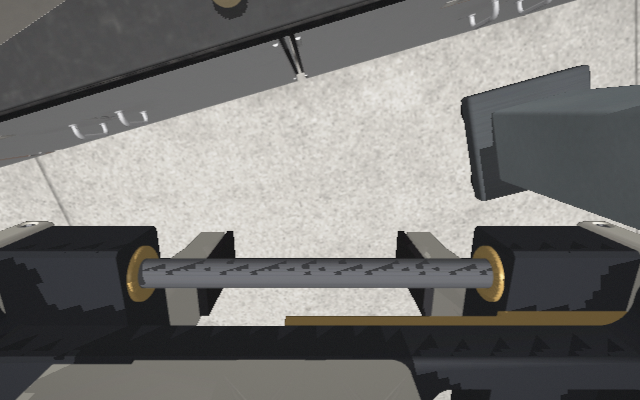

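The top view shows the case at about (327,192) and the lock with its dial at (341,190). The shackle is to the left (+y), at about (318,194). The tin is at (241,202), the specimen at (204,205) and a round block at (434,213). The wrist view shows only the floor and the cart.

```bash
cat > h.py <<'E'
import numpy as np,cv2
from scipy.spatial.transform import Rotation as Ro
from plant import get_state,cams
def cap(n):
    s=get_state();c=cams.capture(n)
    if n=="wrist":
        R=Ro.from_euler('xyz',s['eef_rot'],degrees=True).as_matrix();T=c['T_tool_cam']
        c['Rwc']=R@T[:3,:3];c['o']=R@T[:3,3]+s['tcp_pos']
    else:
        c['Rwc']=c['R'].T;c['o']=-c['R'].T@c['t']
    return c
def onz(c,uv,z):
    uv=np.atleast_2d(np.asarray(uv,float))
    d=np.c_[(uv[:,0]-c['cx'])/c['fx'],(uv[:,1]-c['cy'])/c['fy'],np.ones(len(uv))]@c['Rwc'].T
    return c['o']+d*((z-c['o'][2])/d[:,2])[:,None]
def cloud(c):
    v,u=np.mgrid[:400,:640];z=c['range_z']
    p=np.stack([(u-c['cx'])/c['fx']*z,(v-c['cy'])/c['fy']*z,z],-1)
    return p@c['Rwc'].T+c['o']
def crop(c,x0,x1,y0,y1,k,f):
    cv2.imwrite(f,cv2.resize(c['image'][y0:y1,x0:x1,::-1],None,fx=k,fy=k,interpolation=cv2.INTER_CUBIC))
E
python3 - <<'E'
from h import *
c=cap("top");crop(c,285,375,155,225,8,"pics/t1.png")
print("lock dial",onz(c,[341,190],.118),"tin/spec/block",onz(c,[[241,202],[204,205],[434,213]],.02))
P=cloud(c);hsv=cv2.cvtColor(c['image'],cv2.COLOR_RGB2HSV)
m=((hsv[...,0]>8)&(hsv[...,0]<25)&(hsv[...,1]>70)).astype(np.uint8);m[:150]=0;m[230:]=0;m[:,:280]=0;m[:,380:]=0
q=onz(c,np.argwhere(m)[:,::-1],.054)[:,:2]
print(m.sum(),cv2.minAreaRect((q*1000).astype(np.float32)))
E
```

```text
lock dial [[ 0.46076195 -0.17453078  0.118     ]] tin/spec/block [[ 0.44858948  0.07834192  0.02      ]
 [ 0.44025399  0.17322673  0.02      ]
 [ 0.42276493 -0.41445128  0.02      ]]
1554 ((471.40777587890625, -142.1792755126953), (112.364501953125, 168.48944091796875), 12.693437576293945)
```

View pics/t1.png

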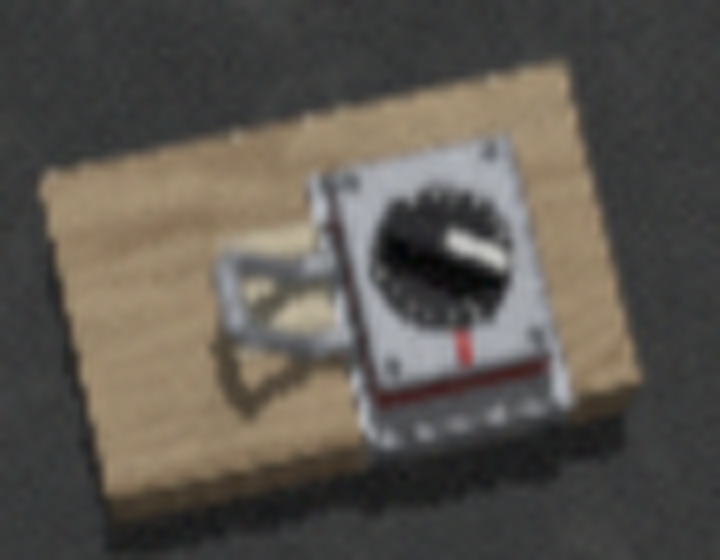

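The crop shows the lock turned about +11.5° with its red mark at crop (463,345). The white line points right and slightly down, to (505,260), so it needs about 60° clockwise, i.e. three notches. Next I'll go above the lock along an arc close to the base.

Emit:
apply_moves --targets '[{"dp": [0, -0.038, 0.02], "yaw": -6}, {"dp": [0, -0.076, 0.04], "yaw": -12}, {"dp": [0, -0.115, 0.05], "yaw": -18}, {"dp": [0, -0.154, 0.05], "yaw": -24}, {"dp": [-0.005, -0.192, 0.05], "yaw": -30}, {"dp": [-0.007, -0.231, 0.05], "yaw": -36}, {"dp": [0.023, -0.255, 0.05], "yaw": -42}, {"dp": [0.053, -0.279, 0.05], "yaw": -48}, {"dp": [0.083, -0.303, 0.05], "yaw": -54}, {"dp": [0.113, -0.327, 0.05], "yaw": -60}, {"dp": [0.143, -0.351, 0.05], "yaw": -66}, {"dp": [0.159, -0.387, 0.05], "yaw": -72}, {"dp": [0.175, -0.423, 0.05], "yaw": -78}, {"dp": [0.191, -0.459, 0.05], "yaw": -84}, {"dp": [0.207, -0.495, 0.05], "yaw": -90}, {"dp": [0.223, -0.531, 0.05], "yaw": -93}]' --grip -1

```text
time_s: 1.53
tcp_pos: [0.4004, 0.1183, 0.2989]
eef_rot: [-180.0, 0.1, -108.5]
contact_force: [1.2, 1.1, -0.3]
gripper_width: 0.0877
gripper_force: 0.0
```

Emit:
apply_moves --targets '[{"dp": [0.01, -0.038, 0]}, {"dp": [0.02, -0.076, 0]}, {"dp": [0.03, -0.114, 0]}, {"dp": [0.04, -0.152, 0]}, {"dp": [0.05, -0.19, 0]}, {"dp": [0.055, -0.228, -0.01]}, {"dp": [0.058, -0.265, -0.03]}, {"dp": [0.058, -0.294, -0.04]}, {"dp": [0.058, -0.294, -0.04]}, {"dp": [0.058, -0.294, -0.04]}, {"dp": [0.058, -0.294, -0.04]}]'

```text
$.targets[0]: bad value
```

Run:
```python
from h import *
s=get_state();print(s['tcp_pos'],s['eef_rot'],s['joints'],s['time_s'])
c=cap("wrist");np.save("pics/w1.npy",c,allow_pickle=True);cv2.imwrite("pics/w1.png",c["image"][:,:,::-1])
```

```text
[0.40044575 0.11833965 0.29885029] [-1.79980075e+02  5.31661659e-02 -1.08542398e+02] [ 4.38005199e+01 -6.77362960e+00 -2.45172742e+01 -7.38397933e-03
 -7.22000154e+01 -6.23406734e+01] 1.5333
```

View pics/w1.png

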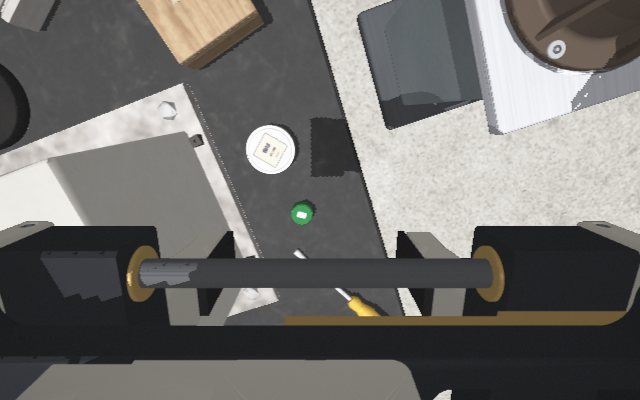

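The second call was refused because every row needs a yaw. The picture shows the tin at (270,149), the specimen at (302,214) and the case corner at top left.

Emit:
apply_moves --targets '[{"dp": [0.01, -0.038, 0], "yaw": 0}, {"dp": [0.02, -0.076, 0], "yaw": 0}, {"dp": [0.03, -0.114, 0], "yaw": 0}, {"dp": [0.04, -0.152, 0], "yaw": 0}, {"dp": [0.05, -0.19, 0], "yaw": 0}, {"dp": [0.055, -0.228, -0.01], "yaw": 0}, {"dp": [0.058, -0.265, -0.03], "yaw": 0}, {"dp": [0.058, -0.294, -0.04], "yaw": 0}, {"dp": [0.058, -0.294, -0.04], "yaw": 0}, {"dp": [0.058, -0.294, -0.04], "yaw": 0}, {"dp": [0.058, -0.294, -0.04], "yaw": 0}]'

```text
time_s: 2.5
tcp_pos: [0.4583, -0.1738, 0.2586]
eef_rot: [180.0, -0.0, -108.3]
contact_force: [0.6, 0.3, 0.3]
gripper_width: 0.0878
gripper_force: 0.0
```

Run:
```python
from h import *
s=get_state();print(s['tcp_pos'],s['eef_rot'],s['joints'],s['time_s'])
c=cap("wrist");np.save("pics/w2.npy",c,allow_pickle=True);cv2.imwrite("pics/w2.png",c["image"][:,:,::-1])
```

```text
[ 0.45830582 -0.17382702  0.25861285] [ 1.79993408e+02 -4.80961748e-03 -1.08278051e+02] [ 2.26620676e+00  2.48771113e+00 -2.10562890e+01  2.38904287e-03
 -6.64638608e+01 -2.05452121e+01] 2.5
```

View pics/w2.png

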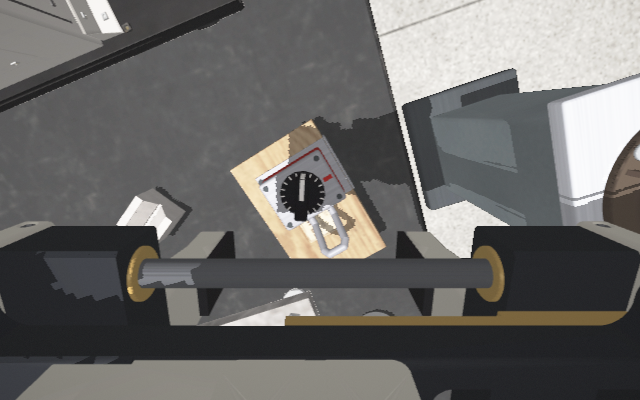

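The lock is in view: dial disc at about (302,192), white line nearly upright from (301,176) to (302,200), red mark at (328,178), shackle bow at (332,250). Now I'll measure these points.

Run:
```python
from h import *
c=np.load("pics/w2.npy",allow_pickle=True).item()
im=c['image'].astype(int);P=cloud(c)
crop(c,250,360,140,260,5,"pics/w2c.png")
sub=np.zeros((400,640),bool);sub[145:228,255:360]=1
mx=im.max(2)
blk=(sub&(mx<60)).astype(np.uint8)
n,l,st,ce=cv2.connectedComponentsWithStats(blk)
for i in range(1,n):
    if st[i,4]>80: print("blk",st[i],ce[i])
red=sub&(im[...,0]>150)&(im[...,1]<90)
n,l,st,ce=cv2.connectedComponentsWithStats(red.astype(np.uint8))
for i in range(1,n):
    if st[i,4]>8: print("red",st[i],ce[i],onz(c,ce[i],.0945))
m=sub&(P[...,2]>.118)&(P[...,2]<.132)
q=P[m];print("grip pts",len(q),np.median(q,0),cv2.minAreaRect((q[:,:2]*1000).astype(np.float32)))
m=sub&(P[...,2]>.089)&(P[...,2]<.106)
q=P[m];print("top pts",len(q),np.median(q,0),cv2.minAreaRect((q[:,:2]*1000).astype(np.float32)))
b=np.zeros_like(sub);b[200:258,300:360]=1
m=b&(P[...,2]>.1)&(P[...,2]<.116); q=P[m];print("bow",len(q),np.median(q,0),q.min(0),q.max(0))
```

```text
blk [331 145  29  53 692] [350.06358382 161.52601156]
blk [ 280  171   45   50 1281] [302.10382514 194.87275566]
grip pts 581 [ 0.47096144 -0.17560396  0.12426746] ((471.4991455078125, -174.6663055419922), (40.40988540649414, 12.00425910949707), 68.53450012207031)
top pts 3225 [ 0.46577803 -0.178257    0.09473693] ((469.0119323730469, -161.8458709716797), (70.40834045410156, 81.61492156982422), 12.896965980529785)
bow 402 [ 0.46020447 -0.11429871  0.10576523] [ 0.44217146 -0.16634949  0.10000984] [ 0.4729418 -0.1054202  0.1118679]
```

View pics/w2c.png

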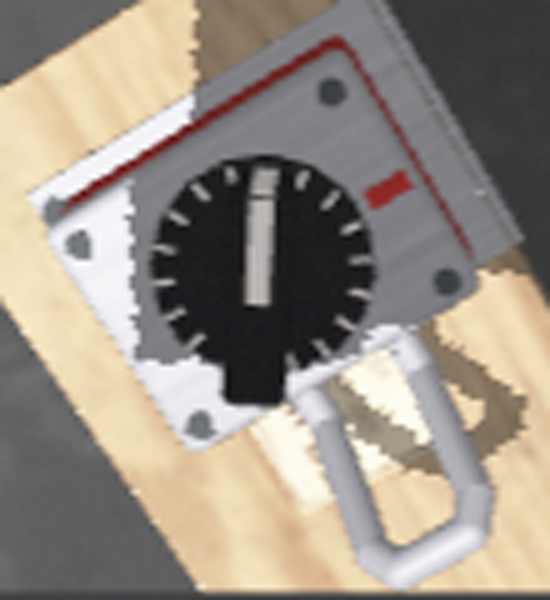

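The grip bar's centre is at (0.4715, -0.1747), its long axis at about 70°, and the lock's yaw is about 12.8°. That confirms three notches. I'll descend onto the bar.

Emit:
apply_moves --targets '[{"dp": [0.013, -0.001, -0.03], "yaw": -1.7}, {"dp": [0.013, -0.001, -0.06], "yaw": -1.7}, {"dp": [0.013, -0.001, -0.085], "yaw": -1.7}, {"dp": [0.013, -0.001, -0.105], "yaw": -1.7}, {"dp": [0.013, -0.001, -0.12], "yaw": -1.7}, {"dp": [0.013, -0.001, -0.128], "yaw": -1.7}, {"dp": [0.013, -0.001, -0.133], "yaw": -1.7}, {"dp": [0.013, -0.001, -0.133], "yaw": -1.7}, {"dp": [0.013, -0.001, -0.133], "yaw": -1.7}]' --grip 0.1 --squeeze 25

```text
time_s: 3.3
tcp_pos: [0.4721, -0.1743, 0.1265]
eef_rot: [-179.9, 0.0, -109.9]
contact_force: [-0.9, -1.0, 0.5]
gripper_width: 0.0402
gripper_force: 0.0
```

Emit:
apply_moves --targets '[{"dp": [0, 0, 0], "yaw": 0}, {"dp": [0, 0, 0], "yaw": 0}, {"dp": [0, 0, 0], "yaw": 0}, {"dp": [0, 0, 0], "yaw": 0}, {"dp": [0, 0, 0], "yaw": 0}, {"dp": [0, 0, 0], "yaw": 0}, {"dp": [0, 0, 0], "yaw": 0}, {"dp": [0, 0, 0], "yaw": 0}]' --grip 1

```text
time_s: 3.97
tcp_pos: [0.4713, -0.1748, 0.1258]
eef_rot: [-180.0, -0.0, -109.9]
contact_force: [-1.6, 0.7, 5.1]
gripper_width: 0.0116
gripper_force: 25.0
```

Emit:
apply_moves --targets '[{"dp": [0, 0, 0], "yaw": -4}, {"dp": [0, 0, 0], "yaw": -8}, {"dp": [0, 0, 0], "yaw": -12}, {"dp": [0, 0, 0], "yaw": -16}, {"dp": [0, 0, 0], "yaw": -20}, {"dp": [0, 0, 0], "yaw": -20}, {"dp": [0, 0, 0], "yaw": -24}, {"dp": [0, 0, 0], "yaw": -28}, {"dp": [0, 0, 0], "yaw": -32}, {"dp": [0, 0, 0], "yaw": -36}, {"dp": [0, 0, 0], "yaw": -40}, {"dp": [0, 0, 0], "yaw": -40}, {"dp": [0, 0, 0], "yaw": -44}, {"dp": [0, 0, 0], "yaw": -48}, {"dp": [0, 0, 0], "yaw": -52}, {"dp": [0, 0, 0], "yaw": -56}, {"dp": [0, 0, 0], "yaw": -59}, {"dp": [0, 0, 0], "yaw": -59}, {"dp": [0, 0, 0], "yaw": -59}, {"dp": [0, 0, 0], "yaw": -59}]'

```text
time_s: 5.63
tcp_pos: [0.4714, -0.1744, 0.1259]
eef_rot: [180.0, 0.0, -168.9]
contact_force: [-2.1, 4.2, 6.2]
gripper_width: 0.012
gripper_force: 25.0
```

Run:
```python
from h import *
s=get_state();print(s['tcp_pos'],s['eef_rot'],s['contact_force'],s['moment'],s['joints'])
```

```text
[ 0.47141822 -0.17437435  0.12585692] [ 1.79976670e+02  2.54304202e-02 -1.68885093e+02] [-2.1443151   4.24014743  6.21507242] [ 1.56562928  0.61799763 -0.11333511] [ 2.11236640e+00  1.12281591e+01 -3.02233649e+01 -3.60639495e-02
 -4.85270150e+01 -8.09735757e+01]
```

Emit:
apply_moves --targets '[{"dp": [0, 0, 0], "yaw": 0}, {"dp": [0, 0, 0], "yaw": 0}, {"dp": [0, 0, 0], "yaw": 0}, {"dp": [0, 0, 0.01], "yaw": 0}, {"dp": [0, 0, 0.03], "yaw": 0}, {"dp": [0, 0, 0.06], "yaw": 0}, {"dp": [0, 0, 0.09], "yaw": 0}, {"dp": [0, 0, 0.12], "yaw": 0}, {"dp": [0, 0, 0.135], "yaw": 0}, {"dp": [0, 0, 0.135], "yaw": 0}, {"dp": [0, 0, 0.135], "yaw": 0}, {"dp": [0, 0, 0.135], "yaw": 0}]' --grip 0.45

```text
time_s: 6.63
tcp_pos: [0.4708, -0.1747, 0.2603]
eef_rot: [180.0, -0.0, -168.9]
contact_force: [-0.2, 0.0, -0.3]
gripper_width: 0.0238
gripper_force: 0.0
```

Run:
```python
from h import *
c=cap("wrist");P=cloud(c);sub=np.zeros((400,640),bool);sub[100:225,230:410]=1
cv2.imwrite("pics/w3.png",cv2.resize(c['image'][100:250,230:400,::-1],None,fx=4,fy=4,interpolation=cv2.INTER_CUBIC))
m=sub&(P[...,2]>.118)&(P[...,2]<.132);q=P[m]
print("grip",len(q),np.median(q,0),cv2.minAreaRect((q[:,:2]*1000).astype(np.float32)))
im=c['image'].astype(int)
red=sub&(im[...,0]>130)&(im[...,1]<90)
n,l,st,ce=cv2.connectedComponentsWithStats(red.astype(np.uint8))
for i in range(1,n):
    if st[i,4]>8: print("red",st[i],ce[i],onz(c,ce[i],.0945))
y=np.deg2rad(12.5);ex=np.array([np.cos(y),np.sin(y)]);ey=np.array([-ex[1],ex[0]])
b=(P[...,2]>.098)&(P[...,2]<.125);b[:,:220]=0;b[:,420:]=0;b[:100]=0
d=(P[...,:2]-np.array([.4715,-.1747]));lx=d@ex;ly=d@ey
b&=(ly>30)&(ly<90) if 0 else (ly>.03)&(ly<.09)&(abs(lx)<.04)
print("shackle lx,ly,z");print(b.sum())
for a in np.arange(.03,.08,.005):
    k=b&(ly>a)&(ly<a+.005)
    if k.sum(): print(a,k.sum(),lx[k].min(),lx[k].max(),np.median(P[k][:,2]))
k=(abs(P[...,2]-.0945)<.004)&sub&(abs(lx)<.06)&(abs(ly)<.045);q=P[k];print("top",cv2.minAreaRect((q[:,:2]*1000).astype(np.float32)))
```

```text
grip 581 [ 0.47136063 -0.17497128  0.12427105] ((472.4584045410156, -174.75521850585938), (40.37604904174805, 11.980436325073242), 5.904197692871094)
red [316 157   5   9  34] [318.29411765 160.82352941] [[ 0.44489956 -0.1776732   0.0945    ]]
shackle lx,ly,z
334
0.04999999999999999 6 0.018117834466935615 0.023228883489117617 0.09920018072785122
0.054999999999999986 75 -0.00615062072586134 0.02476220077910976 0.1020933785402881
0.059999999999999984 176 -0.006479449758029651 0.023539572255461702 0.1086217446588166
0.06499999999999997 77 -0.005269203601360191 0.02039380285328031 0.10919101602344755
top ((473.0110778808594, -174.66543579101562), (70.19451141357422, 56.00119400024414), 5.243124008178711)
```

View pics/w3.png

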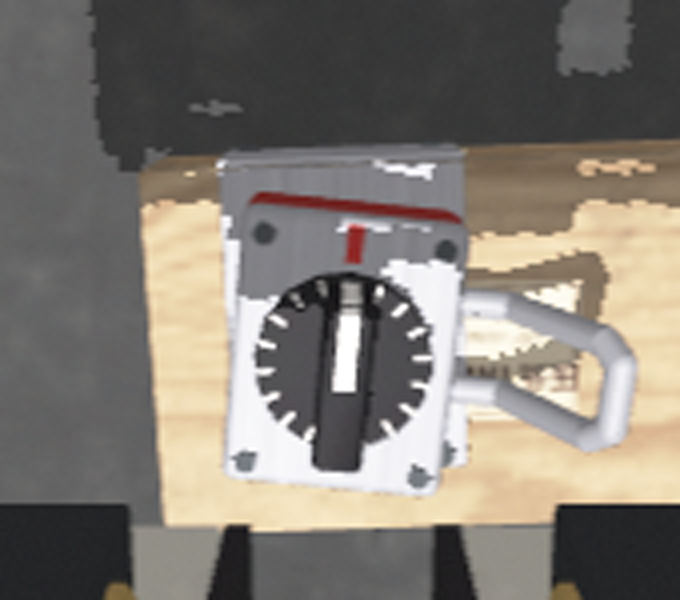

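The white line is on the red mark, at crop (350,245) against (350,300), so the dial is set. The lock has swivelled on its play to a yaw of about 5°. I'll grip the bow next, at about (0.466, -0.1095).

Emit:
apply_moves --targets '[{"dp": [-0.003, 0.033, 0], "yaw": -3}, {"dp": [-0.005, 0.065, 0], "yaw": -6}, {"dp": [-0.005, 0.065, -0.03], "yaw": -6}, {"dp": [-0.005, 0.065, -0.06], "yaw": -6}, {"dp": [-0.005, 0.065, -0.09], "yaw": -6}, {"dp": [-0.005, 0.065, -0.11], "yaw": -6}, {"dp": [-0.005, 0.065, -0.125], "yaw": -6}, {"dp": [-0.005, 0.065, -0.133], "yaw": -6}, {"dp": [-0.005, 0.065, -0.138], "yaw": -6}, {"dp": [-0.005, 0.065, -0.138], "yaw": -6}, {"dp": [-0.005, 0.065, -0.138], "yaw": -6}]' --grip 0.42 --squeeze 15

```text
time_s: 7.6
tcp_pos: [0.4666, -0.1098, 0.1229]
eef_rot: [-180.0, 0.0, -174.9]
contact_force: [0.7, 0.2, 0.1]
gripper_width: 0.0253
gripper_force: 0.0
```

Emit:
apply_moves --targets '[{"dp": [0, 0, 0], "yaw": 0}, {"dp": [0, 0, 0], "yaw": 0}, {"dp": [0, 0, 0], "yaw": 0}, {"dp": [0, 0, 0], "yaw": 0}, {"dp": [0, 0, 0], "yaw": 0}, {"dp": [0, 0, 0], "yaw": 0}]' --grip 1

```text
time_s: 8.1
tcp_pos: [0.4668, -0.1095, 0.1231]
eef_rot: [180.0, 0.1, -174.9]
contact_force: [-0.7, 5.0, 5.9]
gripper_width: 0.0085
gripper_force: 13.5
```

Emit:
apply_moves --targets '[{"dp": [0, 0.003, 0], "yaw": 0}, {"dp": [-0.001, 0.006, 0], "yaw": 0}, {"dp": [-0.001, 0.009, 0], "yaw": 0}, {"dp": [-0.001, 0.012, 0], "yaw": 0}, {"dp": [-0.001, 0.015, 0], "yaw": 0}, {"dp": [-0.002, 0.018, 0], "yaw": 0}, {"dp": [-0.002, 0.021, 0], "yaw": 0}, {"dp": [-0.002, 0.024, 0], "yaw": 0}, {"dp": [-0.002, 0.026, 0], "yaw": 0}, {"dp": [-0.002, 0.026, 0], "yaw": 0}, {"dp": [-0.002, 0.026, 0], "yaw": 0}]'

```text
time_s: 9.02
tcp_pos: [0.4642, -0.0834, 0.1225]
eef_rot: [180.0, -0.0, -174.9]
contact_force: [-0.7, 2.3, 2.8]
gripper_width: 0.0087
gripper_force: 13.5
```

Emit:
apply_moves --targets '[{"dp": [0, 0.001, 0], "yaw": 0}, {"dp": [0, 0.002, 0], "yaw": 0}, {"dp": [0, 0.003, 0], "yaw": 0}, {"dp": [0, 0.003, 0], "yaw": 0}, {"dp": [0, 0.003, 0], "yaw": 0}]'

```text
time_s: 9.43
tcp_pos: [0.4639, -0.0812, 0.1224]
eef_rot: [-180.0, -0.1, -174.9]
contact_force: [0.5, -5.6, 0.9]
gripper_width: 0.0088
gripper_force: 13.0
```

The force has reversed to -5.6 N, which suggests the shackle has reached its stop. I'll let go, rise over the dial and look.

Emit:
apply_moves --targets '[{"dp": [0, 0, 0], "yaw": 0}, {"dp": [0, 0, 0], "yaw": 0}, {"dp": [0, 0, 0], "yaw": 0}, {"dp": [0, 0, 0.02], "yaw": 0}, {"dp": [0, 0, 0.05], "yaw": 0}, {"dp": [0, 0, 0.08], "yaw": 0}, {"dp": [0, 0, 0.11], "yaw": 0}, {"dp": [0.002, -0.03, 0.138], "yaw": 0}, {"dp": [0.007, -0.06, 0.138], "yaw": 0}, {"dp": [0.007, -0.093, 0.138], "yaw": 0}, {"dp": [0.007, -0.093, 0.138], "yaw": 0}, {"dp": [0.007, -0.093, 0.138], "yaw": 0}, {"dp": [0.007, -0.093, 0.138], "yaw": 0}]' --grip 0.4

```text
time_s: 10.52
tcp_pos: [0.4711, -0.1736, 0.2602]
eef_rot: [180.0, -0.0, -175.0]
contact_force: [0.2, -0.1, 1.0]
gripper_width: 0.0265
gripper_force: 0.0
```

```bash
cat > look.py <<'E'
from h import *
c=cap("wrist");P=cloud(c);sub=np.zeros((400,640),bool);sub[100:225,230:420]=1
cv2.imwrite("pics/w4.png",cv2.resize(c['image'][100:250,230:430,::-1],None,fx=3,fy=3,interpolation=cv2.INTER_CUBIC))
m=sub&(P[...,2]>.118)&(P[...,2]<.132)&(P[...,1]<-.14);q=P[m]
print("grip",len(q),np.median(q,0),cv2.minAreaRect((q[:,:2]*1000).astype(np.float32)))
k=(abs(P[...,2]-.0945)<.003)&sub&(P[...,1]<-.14);q=P[k];r=cv2.minAreaRect((q[:,:2]*1000).astype(np.float32));print("top",r,np.median(q[:,2]))
a=r[2] if r[2]<45 else r[2]-90
y=np.deg2rad(a);d=P[...,:2]-np.array(r[0])/1000;ly=d@[-np.sin(y),np.cos(y)];lx=d@[np.cos(y),np.sin(y)]
b=(P[...,2]>.104)&(P[...,2]<.12)&(ly>.05)&(ly<.12)&(abs(lx)<.03)
print("bow outer ly",np.percentile(ly[b],[2,98]),"expect .0695+pull")
E
python3 look.py
```

```text
grip 591 [ 0.4706573  -0.17326173  0.12429321] ((471.7452087402344, -173.32102966308594), (39.9808235168457, 11.808876991271973), 5.241421222686768)
top ((472.58258056640625, -173.13357543945312), (69.72786712646484, 55.88199996948242), 5.196902275085449) 0.09425942687864108
bow outer ly [0.08597045 0.09438992] expect .0695+pull
```

View pics/w4.png

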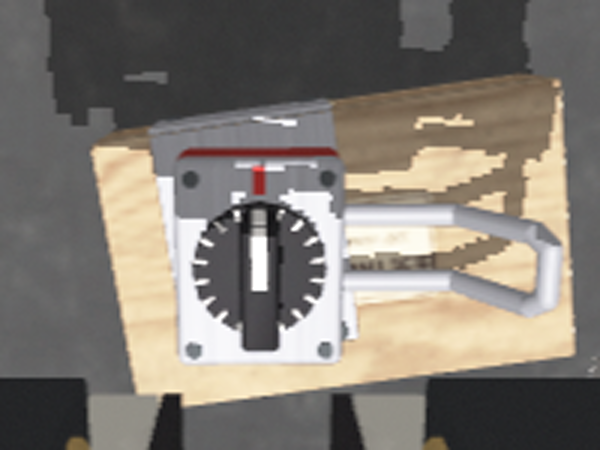

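The picture shows the shackle out by about 25 mm, with the bow at (548,270). The dial is still at the mark and the lock is level on the staple. I'll grip the bar and lift.

Emit:
apply_moves --targets '[{"dp": [0, 0, -0.03], "yaw": 0}, {"dp": [0, 0, -0.06], "yaw": 0}, {"dp": [0, 0, -0.09], "yaw": 0}, {"dp": [0, 0, -0.11], "yaw": 0}, {"dp": [0, 0, -0.125], "yaw": 0}, {"dp": [0, 0, -0.132], "yaw": 0}, {"dp": [0, 0, -0.136], "yaw": 0}, {"dp": [0, 0, -0.136], "yaw": 0}, {"dp": [0, 0, -0.136], "yaw": 0}]' --grip 0.4 --squeeze 45

```text
time_s: 11.32
tcp_pos: [0.472, -0.1734, 0.1254]
eef_rot: [-180.0, 0.1, -174.9]
contact_force: [0.1, 0.1, 0.5]
gripper_width: 0.0264
gripper_force: 0.0
```

Emit:
apply_moves --targets '[{"dp": [0, 0, 0], "yaw": 0}, {"dp": [0, 0, 0], "yaw": 0}, {"dp": [0, 0, 0], "yaw": 0}, {"dp": [0, 0, 0], "yaw": 0}, {"dp": [0, 0, 0], "yaw": 0}, {"dp": [0, 0, 0], "yaw": 0}, {"dp": [0, 0, 0], "yaw": 0}]' --grip 1

```text
time_s: 11.9
tcp_pos: [0.4718, -0.1737, 0.1252]
eef_rot: [-180.0, 0.1, -174.9]
contact_force: [-1.6, 2.3, 6.1]
gripper_width: 0.0114
gripper_force: 45.0
```

Emit:
apply_moves --targets '[{"dp": [0, 0, 0.004], "yaw": 0}, {"dp": [0, 0, 0.008], "yaw": 0}, {"dp": [0, 0, 0.012], "yaw": 0}, {"dp": [0, 0, 0.016], "yaw": 0}, {"dp": [0, 0, 0.016], "yaw": 0}]'

```text
time_s: 12.32
tcp_pos: [0.4716, -0.1738, 0.1413]
eef_rot: [-180.0, 0.1, -174.9]
contact_force: [0.6, -0.9, -4.1]
gripper_width: 0.0115
gripper_force: 45.0
```

Force is about -4 N, which matches the lock's weight, so it isn't binding. I'll lift on.

Emit:
apply_moves --targets '[{"dp": [0, 0, 0.006], "yaw": 0}, {"dp": [0, 0, 0.013], "yaw": 0}, {"dp": [0, 0, 0.022], "yaw": 0}, {"dp": [0, 0, 0.034], "yaw": 0}, {"dp": [0, 0, 0.048], "yaw": 0}, {"dp": [0, 0, 0.062], "yaw": 0}, {"dp": [0, 0, 0.076], "yaw": 0}, {"dp": [0, 0, 0.09], "yaw": 0}, {"dp": [0, 0, 0.1], "yaw": 0}, {"dp": [0, 0, 0.107], "yaw": 0}, {"dp": [0, 0, 0.11], "yaw": 0}, {"dp": [0, 0, 0.11], "yaw": 0}, {"dp": [0, 0, 0.11], "yaw": 0}, {"dp": [0, 0, 0.11], "yaw": 0}, {"dp": [0, 0, 0.11], "yaw": 0}, {"dp": [0, 0, 0.11], "yaw": 0}]'

```text
time_s: 13.65
tcp_pos: [0.4711, -0.1737, 0.2499]
eef_rot: [180.0, -0.1, -174.9]
contact_force: [-0.9, -0.5, -3.7]
gripper_width: 0.0114
gripper_force: 45.0
```

Run:
```python
from h import *
c=cap("side");cv2.imwrite("pics/s5.png",c['image'][:,:,::-1])
s=get_state();print(s['tcp_pos'],s['contact_force'],s['gripper_force'],s['gripper_width'])
```

```text
[ 0.4711323  -0.17372091  0.25009509] [ 0.38810599 -0.0816646  -3.49035222] 44.998812675476074 0.011236169061138305
```

View pics/s5.png

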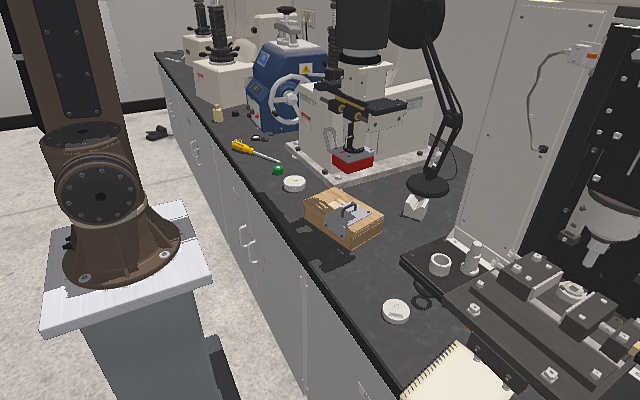

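The lock hangs level in the gripper at (352,160), with the shackle out at (330,138). The case and its bare staple at (350,212) are well below it, and the tin, specimen and block are where they were. I'll hand it in.

```bash
python3 -c "
from plant import r
print(r.close_job())"
```

```text
the job is handed in; nothing more can be done
None
```

The job is handed in with no result returned: dial turned three notches to the red mark, shackle pulled out about 25 mm, and the lock held level and still about 12 cm above the lid, with the tin, specimen and test block untouched.

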